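# Fold down the restock flags of the refilled bins

### The job

The stock bins on the rack have been refilled, all but one. Run a fingertip lightly along the rail in front of them, from the robot's right-hand end to its left, and fold the little restock flag of every full bin down flat, one after the other in that order; leave the flag in front of the empty bin standing. Nothing is picked up, and the bins and the other things around stay where they are.

Things in the scene. Friction and masses are not known exactly. Their poses are not given: they have to be found in the camera images.
- rack: Fixed rack: base plate 190 x 400 x 6 and, on its robot side, an aluminium rail 400 long, 30 wide, 20 thick on end posts, its flat top 90 above the bench. Origin: on the bench under the rail's middle. y runs along the rail to the robot's left, x away from the robot to the bins, z up. Bin centres lie 95 behind the rail's centre line, one behind each flag, at y = -142.5, -47.5, 47.5, 142.5.
- bin_empty: Open-fronted grey plastic stock bin, loose, 110 deep (its x) x 82 wide (its y) x 60 high, walls 3 thick, low 30 mm front lip with a blank white label facing its own -x. Origin: centre of its underside. It is EMPTY; the flag to leave standing is the one straight in front of it (same y in the rack's frame). It can stand at any of the four places.
- bin_tiles: Open-fronted grey plastic stock bin, loose, 110 deep (its x) x 82 wide (its y) x 60 high, walls 3 thick, low 30 mm front lip with a blank white label facing its own -x. Origin: centre of its underside. It is full of sample tiles on edge, which reach up to about 50 and stay in it.
- bin_discs: Open-fronted grey plastic stock bin, loose, 110 deep (its x) x 82 wide (its y) x 60 high, walls 3 thick, low 30 mm front lip with a blank white label facing its own -x. Origin: centre of its underside. It is full of stacked sample discs, which reach up to about 50 and stay in it.
- bin_blocks: Open-fronted grey plastic stock bin, loose, 110 deep (its x) x 82 wide (its y) x 60 high, walls 3 thick, low 30 mm front lip with a blank white label facing its own -x. Origin: centre of its underside. It is full of small sample blocks, which reach up to about 50 and stay in it.
- flag1_foot (a point): Point on the top face of the rail, on its centre line, right under the hinge of flag 1 (1 is the robot's right-most, 4 the left-most; 95 apart). Axes as the rack's. A fingertip drawn along the rail to the left, 9 above this height, folds the flag flat and slides over it.
- flag2_foot (a point): Point on the top face of the rail, on its centre line, right under the hinge of flag 2 (1 is the robot's right-most, 4 the left-most; 95 apart). Axes as the rack's. A fingertip drawn along the rail to the left, 9 above this height, folds the flag flat and slides over it.
- flag3_foot (a point): Point on the top face of the rail, on its centre line, right under the hinge of flag 3 (1 is the robot's right-most, 4 the left-most; 95 apart). Axes as the rack's. A fingertip drawn along the rail to the left, 9 above this height, folds the flag flat and slides over it.
- flag4_foot (a point): Point on the top face of the rail, on its centre line, right under the hinge of flag 4 (1 is the robot's right-most, 4 the left-most; 95 apart). Axes as the rack's. A fingertip drawn along the rail to the left, 9 above this height, folds the flag flat and slides over it.
- flag1 (a joint): Hinge angle: 0 = upright (stop), 1.55 rad = flat on the rail, top edge towards rack +y (robot's left). Starts at 0 to 0.25. Black plate 4 thick, 45 tall from its hinge axis, which lies across the rail 4 above its top; neck 14 wide for 15, then head 28 wide x 30. Hinge friction (0.2 N at the top edge) keeps it where it is left; no spring. Flat, its upper face is 6 to 7 above the rail.
- flag2 (a joint): Hinge angle of flag 2, same flag and same values as flag 1.
- flag3 (a joint): Hinge angle of flag 3, same flag and same values as flag 1.
- flag4 (a joint): Hinge angle of flag 4, same flag and same values as flag 1.
- jar_mid (a point): Half-way up a loose closed clear jar with a black cap, 56 across, 85 tall, standing just beyond the left end of the rack. Bystander.
- driver_grip (a point): Grip of a loose screwdriver, 170 long, lying on the bench on the robot's side of the rack. Bystander.
- swatches: Loose pile of four square sample swatches, 70 x 70, 24 tall in all, just beyond the right end of the rack; origin at the centre of its underside. Bystander.
Not all that is in view belongs to the job. What is shaped like the bin_empty but purple, red or yellow is not meant.

How it is judged:
At the end, for the whole second after the job is handed in: The flags of the three full bins are folded past 1.15 rad (within about 23 degrees of flat), the flag in front of the empty bin stands at under 0.5 rad, and every bin and bystander is within 25 mm of where it began (((y of flag1_foot in the frame of bin_empty between -0.047 and 0.047 m and value of joint flag1 below 0.5 rad) or (not (y of flag1_foot in the frame of bin_empty between -0.047 and 0.047 m) and value of joint flag1 above 1.15 rad)) and ((y of flag2_foot in the frame of bin_empty between -0.047 and 0.047 m and value of joint flag2 below 0.5 rad) or (not (y of flag2_foot in the frame of bin_empty between -0.047 and 0.047 m) and value of joint flag2 above 1.15 rad)) and ((y of flag3_foot in the frame of bin_empty between -0.047 and 0.047 m and value of joint flag3 below 0.5 rad) or (not (y of flag3_foot in the frame of bin_empty between -0.047 and 0.047 m) and value of joint flag3 above 1.15 rad)) and ((y of flag4_foot in the frame of bin_empty between -0.047 and 0.047 m and value of joint flag4 below 0.5 rad) or (not (y of flag4_foot in the frame of bin_empty between -0.047 and 0.047 m) and value of joint flag4 above 1.15 rad)) and distance of each of bin_tiles, bin_discs, bin_blocks, bin_empty, jar_mid, driver_grip, swatches from where it was at the start of the episode below 0.025 m); the robot touches nothing.
It fails at once if the flag in front of the empty bin is folded (past 0.5 rad) ((y of flag1_foot in the frame of bin_empty between -0.047 and 0.047 m and value of joint flag1 above 0.5 rad) or (y of flag2_foot in the frame of bin_empty between -0.047 and 0.047 m and value of joint flag2 above 0.5 rad) or (y of flag3_foot in the frame of bin_empty between -0.047 and 0.047 m and value of joint flag3 above 0.5 rad) or (y of flag4_foot in the frame of bin_empty between -0.047 and 0.047 m and value of joint flag4 above 0.5 rad)).
It fails at once if a full bin's flag is folded while one further to the right that should be folded still stands (out of order) ((value of joint flag2 above 1.15 rad and not (y of flag2_foot in the frame of bin_empty between -0.047 and 0.047 m) and not (y of flag1_foot in the frame of bin_empty between -0.047 and 0.047 m) and value of joint flag1 below 0.7 rad) or (value of joint flag3 above 1.15 rad and not (y of flag3_foot in the frame of bin_empty between -0.047 and 0.047 m) and not (y of flag1_foot in the frame of bin_empty between -0.047 and 0.047 m) and value of joint flag1 below 0.7 rad) or (value of joint flag3 above 1.15 rad and not (y of flag3_foot in the frame of bin_empty between -0.047 and 0.047 m) and not (y of flag2_foot in the frame of bin_empty between -0.047 and 0.047 m) and value of joint flag2 below 0.7 rad) or (value of joint flag4 above 1.15 rad and not (y of flag4_foot in the frame of bin_empty between -0.047 and 0.047 m) and not (y of flag1_foot in the frame of bin_empty between -0.047 and 0.047 m) and value of joint flag1 below 0.7 rad) or (value of joint flag4 above 1.15 rad and not (y of flag4_foot in the frame of bin_empty between -0.047 and 0.047 m) and not (y of flag2_foot in the frame of bin_empty between -0.047 and 0.047 m) and value of joint flag2 below 0.7 rad) or (value of joint flag4 above 1.15 rad and not (y of flag4_foot in the frame of bin_empty between -0.047 and 0.047 m) and not (y of flag3_foot in the frame of bin_empty between -0.047 and 0.047 m) and value of joint flag3 below 0.7 rad)).
It fails at once if the fingers press on the rail, flags or rack with more than 20 N (contact force between the fingers and rack above 20 N).
It fails at once if a bin or bystander is shifted more than 25 mm or lifted (distance of any of bin_tiles, bin_discs, bin_blocks, bin_empty, jar_mid, driver_grip, swatches from where it was at the start of the episode above 0.025 m).
It also fails if it takes over 45 s, if anything falls off the work surface, if the arm or the gripper's body presses on something with over 40 N, if the wrist force passes 120 N, or if a joint passes its speed limit or range.

### The arm

A 6-joint arm with a two-finger parallel gripper is mounted at the origin on the work surface. World frame = base frame: x ahead of the robot, y to its left, z up, the work surface at z = 0. Lengths are in m, angles in rad, forces in N, time in s.
With the tool pointing down it reaches from about 0.35 to 0.975 m from the base axis. Payload 4.9 kg.
Tool frame: the origin (TCP) lies at the very end of the fingers, on their centre line; the grasp point (between the pads) lies 19 mm behind it (ctrl.grip_point_offset is the distance from the TCP to the grasp point, in m); z points along the fingers, y is the line along which they close (so a half turn about z gives the same grasp; the last joint's range is limited). The gripper opens to 85 mm and grips with 20 to 120 N. Pads are 22 mm wide; open, the fingers measure 114 mm over their backs; the gripper's body (76 mm by 85 mm) begins 54 mm behind the grasp point. The pads swing forward as they close: fully open they stand 13 mm farther back than shut.
Start: joints at [1.033, 0.053, 1.613, -0, 1.476, -0.119], TCP at [0.254, 0.571, 0.231] pointing down, gripper open.
Joint ranges: [-3.01, 3.01], [-1.01, 2.22], [0.06, 2.58], [-1.02, 4.17], [0.09, 2.62], [-3.14, 3.14]. Speed limits (rad/s): [2.57, 2.57, 3.14, 3.14, 3.14, 3.14].

### API

Orientations are given as a rotation vector (axis times angle).
In Python, from station import ctrl gives the robot as it stands.
- The arm moves only by the tool send_rows, never from a script. Its argument "rows" is a list of rows, each a list of 3 entries, a list of its own where there are three numbers: the finger opening in cm, from 0 to 8.54, then the shift along the tool's x, y, z in cm, then the turn about the tool's z in degrees. A call has 1 to 10 rows; each row shifts and turns the commanded pose from where the row before left it, along the tool's axes as they then stand; what a row does not reach is not made up. A row lasts 1/8 s, in which the tool goes at most 62.5 mm and 10.7 degrees, less where a joint would pass 70% of its speed; a pose out of reach is approached as far as the arm can. A call with a gripper value outside its range is refused whole. The fingers move at their own pace and stop on an object; "newtons" is the grip in N (left out, the last holds). Time passes only in rows, so rows that do not move let the fingers close. It gives the time, the measured TCP pose, the force, the opening and the grip force at its end, in the units of the state.
- ctrl.get_obs(): the state, without advancing time (a new reading comes with each control period).
- ctrl.get_image(name): name is "side" or "top"; returns a dict with "frame" (420x560x3 uint8, red, green, blue), "range_z" (420x560 float32, m along the optical axis (not along the pixel's ray), 0 where there is no reading), "fx", "fy", "cx", "cy" (pixels), "k1" (the pictures are not rectified: a ray, as slopes to the right and down, at radius r is drawn at 1 + k1 r^2 times it, then the intrinsics apply), "cam_to_world" (4x4, takes a point from camera to world coordinates). Camera axes: x right, y down, z forward; pixel columns grow to the right and rows downward; lengths in m; the calibration is good to about 2 mm. A picture is of the moment at which its call begins.
- ctrl.finish_job(): hands the job in; it is judged then, once.
The state is a dict: "t": time; "q": joint angles; "dq": joint speeds; "effort": joint torques, N m; "tool_pos": TCP position; "tool_rot": TCP orientation; "contact_force": force on the tool from outside, world axes, zero at the start; "wrist_torque": the same for the moment, N m; "opening": finger opening in m; "grip_force": force on a finger pad.
Only numpy, scipy, OpenCV 4.12 (cv2) and the standard library are available. Lean on these libraries where they do the work, as an engineer would, in place of code of your own. Each camera call takes 0.05 s, during which the arm holds its last target. There are 200 camera calls.

## Working session

There is one attempt and no reset: what is moved stays moved. The work goes in short steps, Python scripts to look and compute and a tool call to move; the robot and the scene stay as the last step left them, time stands still between calls to the robot, and variables do not carry over. Pictures are saved under pics/ and viewed, at most 10 in all, crops included, and the job is handed in when it is done.

Besides the shell and the picture viewer there is one more tool, called as name(argument=value, ...), one argument or row to a line, values as JSON. send_rows: Moves the arm, as the interface text tells. Its arguments: {"type":"object","properties":{"rows":{"type":"array","items":{"type":"array"}},"newtons":{"type":"number"}},"required":["rows"]}

```bash
mkdir -p pics; cat > h.py <<'E'
import numpy as np, cv2
from station import ctrl
def grab(n):
    d=ctrl.get_image(n); return d
def pts(d):
    h,w=d["range_z"].shape
    K=np.array([[d["fx"],0,d["cx"]],[0,d["fy"],d["cy"]],[0,0,1.]])
    u,v=np.meshgrid(np.arange(w),np.arange(h))
    p=cv2.undistortPoints(np.stack([u,v],-1).reshape(-1,1,2).astype(float),K,np.array([d["k1"],0,0,0.])).reshape(h,w,2)
    z=d["range_z"]; P=np.dstack([p*z[...,None],z]); T=np.array(d["cam_to_world"])
    W=P@T[:3,:3].T+T[:3,3]; W[z==0]=np.nan; return W
E
python3 - <<'E'
from h import *
for n in("top","side"):
    d=grab(n); cv2.imwrite(f"pics/{n}0.png",d["frame"][...,::-1]); np.save(n+"0.npy",pts(d))
    print(n,np.round(d["cam_to_world"],2).tolist())
print(ctrl.get_obs())
E
```

```text
top [[-0.02, -0.98, 0.18, 0.41], [-1.0, 0.02, 0.01, -0.01], [-0.02, -0.18, -0.98, 1.06], [0.0, 0.0, 0.0, 1.0]]
side [[1.0, -0.05, 0.08, 0.52], [-0.09, -0.73, 0.67, -0.69], [0.02, -0.68, -0.73, 0.84], [0.0, 0.0, 0.0, 1.0]]
{'t': 0.1, 'q': array([ 1.03299241e+00,  5.32710232e-02,  1.61417520e+00,  5.30931795e-06,
        1.47599742e+00, -1.19019728e-01]), 'dq': array([-1.45275899e-05,  5.98921937e-04, -2.98201672e-03,  9.95702370e-04,
       -1.93069307e-04,  3.00435417e-04]), 'effort': array([ 1.49878906e-04, -3.94903994e+01, -3.71363676e+01, -1.38767864e-04,
        3.96629650e-03,  1.26456175e-05]), 'tool_pos': array([0.25387155, 0.57049247, 0.23018719]), 'tool_rot': array([-6.52903532e-01, -3.07238207e+00,  2.74892580e-03]), 'contact_force': array([-0.08792348, -0.12545534,  0.56337438]), 'wrist_torque': array([-0.0190907 ,  0.02314218, -0.02449316]), 'grip_force': 0.0, 'opening': 0.08540028921898354}
```

View pics/top0.png

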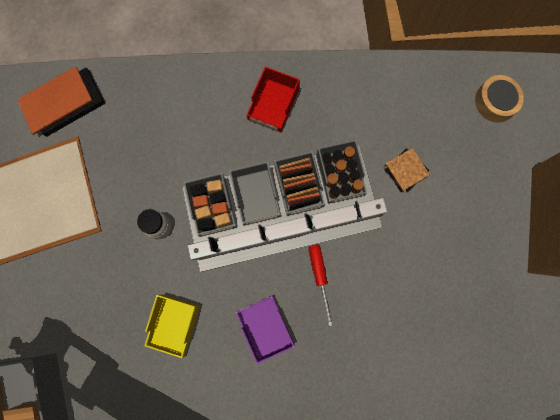

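View pics/side0.png

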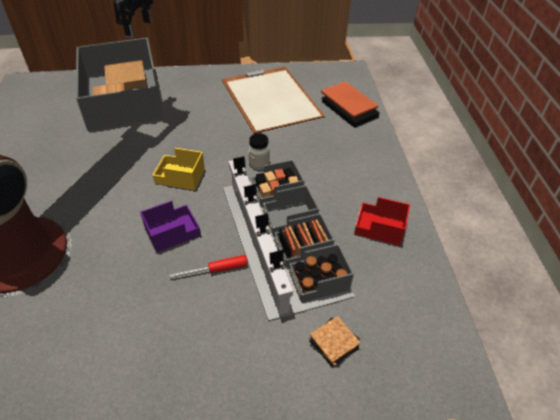

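The top view shows, from right to left, discs (342,172), tiles (300,185), the empty bin (257,195) and blocks (210,207). Flags 1, 2 and 4 must go down, and flag 3 (262,233) stays up. Next I'll measure the rail.

```bash
python3 - <<'E'
from h import *
W=np.load("top0.npy"); im=cv2.imread("pics/top0.png")
b=im.min(2).astype(int)
m=(abs(W[...,2]-.09)<.006)&(b>110); m[:190]=0;m[265:]=0;m[:,:180]=0;m[:,395:]=0
P=W[m]; r=cv2.minAreaRect((P[:,:2]*1000).astype(np.float32)); print(len(P),r,np.median(P[:,2]))
bx=cv2.boxPoints(r); print(bx)
ce=np.array(r[0])/1000
f=(W[...,2]>.105)&(W[...,2]<.16); f[:190]=0;f[265:]=0;f[:,:185]=0;f[:,395:]=0
n,l,s,c=cv2.connectedComponentsWithStats(f.astype(np.uint8))
for i in range(1,n):
    if s[i,4]>8: print(c[i],s[i,4],W[l==i].min(0),W[l==i].max(0))
from scipy.spatial.transform import Rotation as R
print(R.from_rotvec(ctrl.get_obs()["tool_rot"]).as_matrix().round(3))
E
```

```text
2656 ((543.9061279296875, -12.193496704101562), (30.868501663208008, 399.1383056640625), 12.699938774108887) 0.09021590309106325
[[ 484.97516  179.1    ]
 [ 572.7238  -210.27328]
 [ 602.8371  -203.487  ]
 [ 515.08844  185.88629]]
[357.63636364 208.29545455] 44 [ 0.55979689 -0.15230076  0.10937382] [ 0.58606758 -0.14065518  0.14308021]
[307.85915493 220.53521127] 71 [ 0.53793197 -0.05830516  0.10502667] [ 0.56546824 -0.04392278  0.14196237]
[261.07692308 231.81538462] 65 [0.51865406 0.03235944 0.10653094] [0.54543238 0.04267541 0.14104333]
[212.14102564 243.91025641] 78 [0.49717679 0.12510983 0.10722   ] [0.52496115 0.13630485 0.14166112]
[[-0.914  0.407 -0.001]
 [ 0.407  0.914 -0.002]
 [ 0.    -0.002 -1.   ]]
```

send_rows(
  rows=[
    [0,[0,0,0],-9.2],
    [0,[0,0,0],-9.2],
    [0,[0,0,0],-9.2],
    [0,[0,0,0],-9.2],
    [0,[-0.9,-4,0],0],
    [0,[-0.9,-4,0],0],
    [0,[-0.9,-4,0],0],
    [0,[-0.9,-4,0],0],
    [0,[-0.9,-4,0],0],
    [0,[-0.9,-4,0],0],
  ],
)

```text
t: 1.35
tool_pos: [0.3601, 0.3475, 0.2308]
tool_rot: [0.351, -3.121, 0.001]
contact_force: [-0.0, 0.5, 1.5]
opening: -0.0001
grip_force: 0.0
```

send_rows(
  rows=[
    [0,[-0.9,-4,0],0],
    [0,[-0.9,-4,0],0],
    [0,[-0.9,-4,0],0],
    [0,[-0.9,-4,0],0],
    [0,[-0.9,-4,0],0],
    [0,[-0.9,-4,0],0],
    [0,[-0.9,-4,0],0],
    [0,[-0.9,-4,0],0],
    [0,[0,-4,0],0],
    [0,[0,0,0],0],
  ],
)

```text
t: 2.6
tool_pos: [0.5101, 0.0118, 0.2307]
tool_rot: [0.344, -3.122, 0.0]
contact_force: [0.1, -0.2, -0.0]
opening: 0.0003
grip_force: 0.0
```

```bash
cat > w.py <<'E'
from h import *
from scipy.spatial.transform import Rotation as R
def rel():
    o=ctrl.get_obs(); p=o["tool_pos"]; M=R.from_rotvec(o["tool_rot"]).as_matrix()
    c=np.array([.5439,-.0122]); u=np.array([-.22,.976]); v=np.array([.976,.22]); d=p[:2]-c
    print("t",o["t"],"s(mm) %.1f across %.1f above rail %.1f"%(d@u*1e3,d@v*1e3,p[2]*1e3-90),"open",o["opening"],"F",o["contact_force"].round(1)); print(M.round(3))
    return M,p
E
python3 -c "
from w import *
rel()"
```

```text
t 2.6 s(mm) 30.9 across -27.7 above rail 140.7 open 0.0002858505539967521 F [ 0.1 -0.2 -0. ]
[[-0.976 -0.218 -0.001]
 [-0.218  0.976 -0.   ]
 [ 0.001  0.    -1.   ]]
```

send_rows(
  rows=[
    [0,[-0.7,-5,0],0],
    [0,[-0.7,-5,0],0],
    [0,[-0.7,-5,0],0],
    [0,[-0.7,-4.6,0],0],
    [0,[0,-2,0],0],
    [0,[0,0,4],0],
    [0,[0,0,4],0],
    [0,[0,0,2],0],
    [0,[0,0,0],0],
  ],
)

```text
t: 3.72
tool_pos: [0.5841, -0.1893, 0.1296]
tool_rot: [0.351, -3.119, -0.003]
contact_force: [-0.1, 0.2, 0.5]
opening: -0.0002
grip_force: 0.0
```

```bash
python3 - <<'E'
from w import *
rel()
d=grab("side"); cv2.imwrite("pics/s1.png",cv2.resize(d["frame"][200:340,180:380,::-1],None,fx=4,fy=4)); 
E
```

```text
t 3.725 s(mm) -181.7 across 0.3 above rail 39.6 open -0.00019597057751667452 F [-0.1  0.2  0.5]
[[-0.975 -0.223 -0.003]
 [-0.223  0.975  0.002]
 [ 0.003  0.002 -1.   ]]
```

View pics/s1.png

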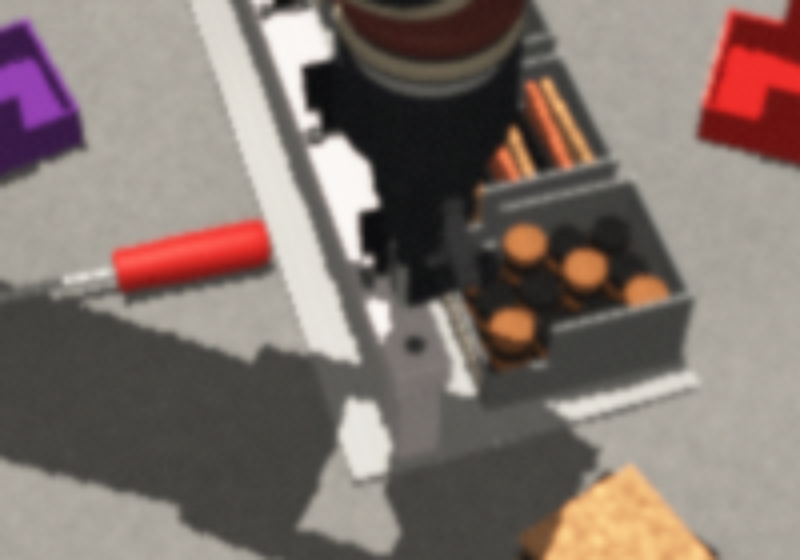

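The closed fingertip (415,290) hangs above the rail's right end, clear of flag 1 (370,235). Lowering it now.

send_rows(
  rows=[
    [0,[0,-0.4,1.5],0],
    [0,[0,0,1.0],0],
    [0,[0,0,0.5],0],
    [0,[0,0,0],0],
    [0,[0,0,0],0],
  ],
)

```text
t: 4.4
tool_pos: [0.5863, -0.1946, 0.1017]
tool_rot: [-0.35, 3.121, -0.0]
contact_force: [-0.3, -0.1, -1.0]
opening: -0.0
grip_force: 0.0
```

```bash
python3 -c "
from w import *
rel()"
```

```text
t 4.4 s(mm) -187.4 across 1.2 above rail 11.7 open -2.4412872855439124e-05 F [-0.3 -0.1 -1. ]
[[-0.975 -0.222  0.001]
 [-0.222  0.975 -0.   ]
 [-0.    -0.    -1.   ]]
```

send_rows(
  rows=[
    [0,[0,0,0.25],0],
    [0,[0,0.5,0],0],
    [0,[0,1,0],0],
    [0,[0,1,0],0],
    [0,[0,1,0],0],
    [0,[0,1,0],0],
    [0,[0,1,0],0],
    [0,[0,1,0],0],
    [0,[0,1,0],0],
    [0,[0,0,0],0],
  ],
)

```text
t: 5.65
tool_pos: [0.5692, -0.1205, 0.0986]
tool_rot: [0.352, -3.121, -0.0]
contact_force: [0.6, -0.5, -0.5]
opening: 0.0
grip_force: 0.0
```

```bash
python3 - <<'E'
from w import *
rel()
d=grab("side"); cv2.imwrite("pics/s2.png",cv2.resize(d["frame"][200:340,180:380,::-1],None,fx=4,fy=4)); 
E
```

```text
t 5.65 s(mm) -111.3 across 0.8 above rail 8.6 open 2.407935647150417e-05 F [ 0.6 -0.5 -0.5]
[[-0.975 -0.223 -0.   ]
 [-0.223  0.975  0.   ]
 [ 0.     0.    -1.   ]]
```

View pics/s2.png

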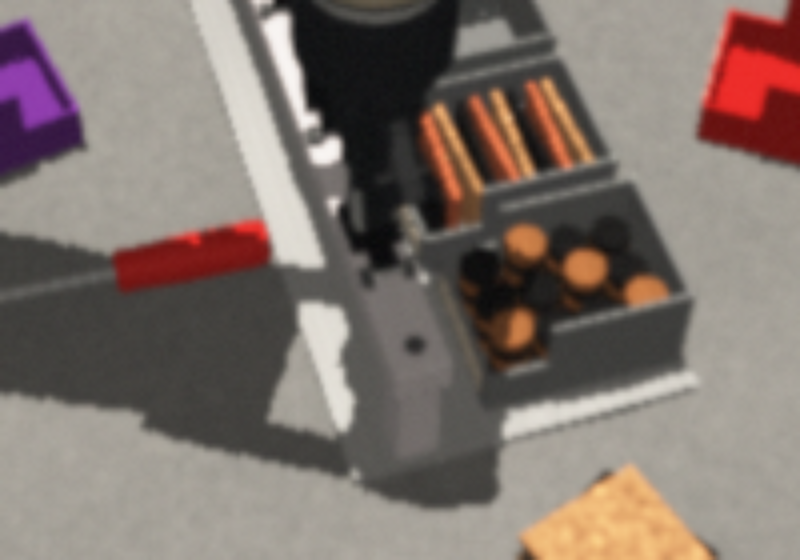

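Flag 1 lies flat under the tip (380,270), and almost no force shows. Continuing over flag 2 and stopping short of flag 3.

send_rows(
  rows=[
    [0,[0,1,0],0],
    [0,[0,1,0],0],
    [0,[0,1,0],0],
    [0,[0,1,0],0],
    [0,[0,1,0],0],
    [0,[0,1,0],0],
    [0,[0,1,0],0],
    [0,[0,1,0],0],
    [0,[0,1,0],0],
    [0,[0,0.8,0],0],
  ],
)

```text
t: 6.95
tool_pos: [0.5475, -0.0251, 0.0987]
tool_rot: [0.351, -3.122, -0.0]
contact_force: [-0.0, -0.2, -0.5]
opening: -0.0003
grip_force: 0.1
```

```bash
python3 -c "
from w import *
rel()"
```

```text
t 6.95 s(mm) -13.3 across 0.7 above rail 8.7 open -0.0003067421214628784 F [-0.  -0.2 -0.5]
[[-0.975 -0.222 -0.   ]
 [-0.222  0.975  0.   ]
 [ 0.     0.    -1.   ]]
```

send_rows(
  rows=[
    [0,[0,0,-3],0],
    [0,[0,0,-4],0],
    [0,[0,0,-4],0],
    [0,[0,0,0],0],
    [0,[0,0,0],0],
  ],
)

```text
t: 7.58
tool_pos: [0.5473, -0.0256, 0.2082]
tool_rot: [0.35, -3.121, -0.001]
contact_force: [0.6, -0.0, -1.2]
opening: 0.0003
grip_force: 0.0
```

```bash
python3 - <<'E'
from w import *
rel()
d=grab("side"); cv2.imwrite("pics/s3.png",cv2.resize(d["frame"][130:310,180:380,::-1],None,fx=3.3,fy=3.3)); 
E
```

```text
t 7.575 s(mm) -13.8 across 0.4 above rail 118.2 open 0.00029089292180937103 F [ 0.6 -0.  -1.2]
[[-0.975 -0.222 -0.001]
 [-0.222  0.975  0.   ]
 [ 0.001  0.    -1.   ]]
```

View pics/s3.png

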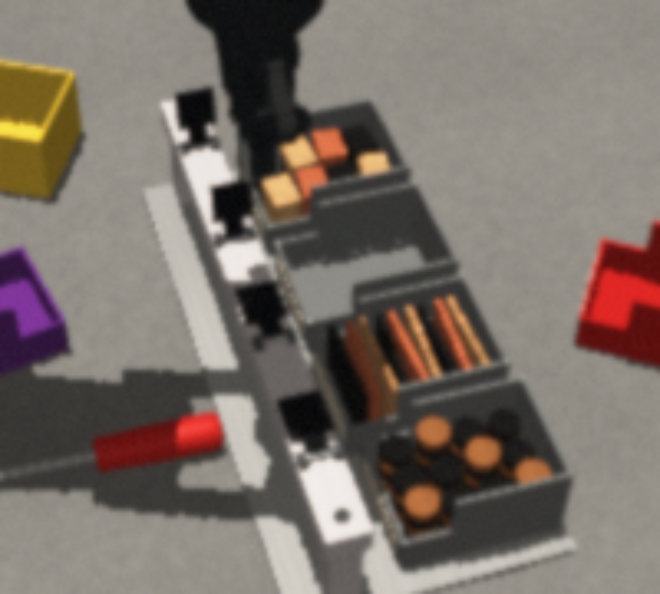

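Flags 1 (305,420) and 2 (265,310) are flat; 3 (230,210) and 4 (195,115) are still up. Next, over flag 3 and down again before flag 4.

send_rows(
  rows=[
    [0,[0,3,0],0],
    [0,[0,3,0],0],
    [0,[0,3,0],0],
    [0,[0,2.6,0],0],
    [0,[0,0,0],0],
    [0,[0,0,4],0],
    [0,[0,0,4],0],
    [0,[0,0,1],0],
    [0,[0,0,0],0],
    [0,[0,0,0],0],
  ],
)

```text
t: 8.88
tool_pos: [0.5234, 0.0871, 0.1207]
tool_rot: [-0.349, 3.119, -0.001]
contact_force: [0.1, -0.1, 0.5]
opening: -0.0
grip_force: 0.0
```

```bash
python3 -c "
from w import *
rel()"
```

```text
t 8.875 s(mm) 101.4 across 1.8 above rail 30.7 open -4.110477590808318e-05 F [ 0.1 -0.1  0.5]
[[-0.975 -0.221  0.003]
 [-0.221  0.975 -0.   ]
 [-0.003 -0.001 -1.   ]]
```

send_rows(
  rows=[
    [0,[0.1,0,1.2],0],
    [0,[0,0,0.95],0],
    [0,[0,0,0],0],
    [0,[0,1,0],0],
    [0,[0,1,0],0],
    [0,[0,1,0],0],
    [0,[0,1,0],0],
    [0,[0,1,0],0],
    [0,[0,1,0],0],
    [0,[0,1,0],0],
  ],
)

```text
t: 10.12
tool_pos: [0.5053, 0.1562, 0.0972]
tool_rot: [0.351, -3.122, -0.0]
contact_force: [-0.0, 0.1, 0.3]
opening: -0.0001
grip_force: 0.1
```

```bash
python3 -c "
from w import *
rel()"
```

```text
t 10.125 s(mm) 172.8 across -0.7 above rail 7.2 open -9.39831698643651e-05 F [-0.   0.1  0.3]
[[-0.975 -0.222 -0.   ]
 [-0.222  0.975  0.   ]
 [ 0.     0.    -1.   ]]
```

send_rows(
  rows=[
    [0,[0,0.6,0],0],
    [0,[0,0,0],0],
    [0,[0,0,-4],0],
    [0,[0,0,-5],0],
    [0,[0,0,-5],0],
    [0,[4,0,0],0],
    [0,[5,0,0],0],
    [0,[5,0,0],0],
    [0,[0,0,0],0],
    [0,[0,0,0],0],
  ],
)

```text
t: 11.38
tool_pos: [0.3681, 0.1301, 0.2377]
tool_rot: [-0.349, 3.121, -0.0]
contact_force: [0.4, 0.1, 0.5]
opening: -0.0005
grip_force: 0.0
```

```bash
python3 - <<'E'
from w import *
rel()
d=grab("side"); cv2.imwrite("pics/s4.png",cv2.resize(d["frame"][130:310,180:380,::-1],None,fx=3.3,fy=3.3)); 
d=grab("top"); cv2.imwrite("pics/t4.png",cv2.resize(d["frame"][130:290,130:430,::-1],None,fx=2.6,fy=2.6)); 
E
```

```text
t 11.375 s(mm) 177.5 across -140.3 above rail 147.7 open -0.0004913790980148912 F [0.4 0.1 0.5]
[[-0.975 -0.221  0.001]
 [-0.221  0.975  0.   ]
 [-0.001 -0.    -1.   ]]
```

View pics/s4.png

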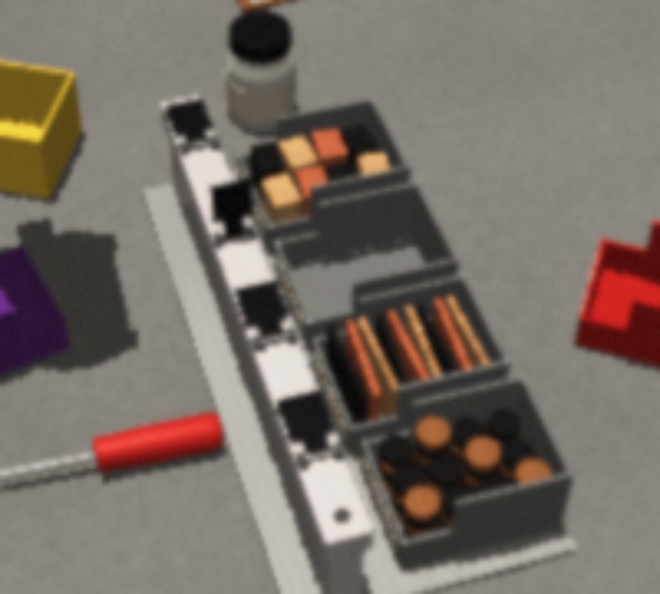

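View pics/t4.png

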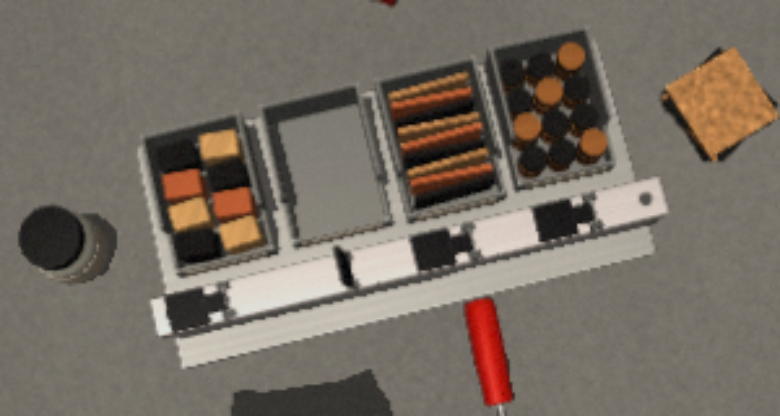

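The top view shows flags 1 (565,220), 2 (440,247) and 4 (195,308) flat and flag 3 (343,267) upright in front of the empty bin. Nothing else has moved, and the arm is clear.

```bash
python3 -c "
from station import ctrl
print(ctrl.finish_job())"
```

```text
the job is handed in; nothing more can be done
None
```

The job is handed in: flags 1, 2 and 4 were folded flat in right-to-left order, flag 3 still stands in front of the empty bin, and nothing else appears moved in the final pictures (the judging result was not reported back).

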